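# Rock three gearbox levers for backlash and collar the worn one

### The arm

A 7-joint arm with a two-finger parallel gripper is mounted at the origin on a cart in front of the work surface, level with it; the furniture and walls round the work are solid. World frame = base frame: x ahead of the robot, y to its left, z up, the work surface at z = 0. Lengths are in m, angles in rad, forces in N, time in s.
With the tool pointing down it reaches from about 0.35 to 0.9 m from the base axis. Payload 7.2 kg.
Tool frame: the origin (TCP) lies between the finger pads; the fingertips stand 19 mm ahead of it and the grasp point (between the pads) is the TCP; z points along the fingers, y is the line along which they close (so a half turn about z gives the same grasp; the last joint's range is limited). The gripper opens to 85 mm and grips with 20 to 120 N. Pads are 22 mm wide; open, the fingers measure 114 mm over their backs; the gripper's body (76 mm by 85 mm) begins 54 mm behind the grasp point. The pads swing forward as they close: fully open they stand 13 mm farther back than shut.
Start: joints at [1.157, 0.411, -0.013, 1.596, 0.006, 1.134, -0.082], TCP at [0.212, -0.588, 0.25] pointing down, gripper open.
Joint ranges: [-2.95, 2.95], [-0.29, 1.99], [-1.47, 1.44], [0.14, 2.54], [-1.03, 4.17], [0.13, 1.85], [-2.86, 2.86]. Speed limits (rad/s): [2.39, 2.39, 3.01, 3.01, 3.14, 3.14, 3.14].

### API

Orientations are given as a 3x3 rotation matrix whose columns are the frame's x, y, z axes.
In Python, from rig import robot gives the robot as it stands.
- The arm moves only by the tool apply_moves, never from a script. Its argument "deltas" is one flat list of numbers, 5 for each row, row after row: the closure, from -1 (fully open) to 1 (shut), then the shift along the tool's x, y, z in mm, then the turn about the tool's z in rad. In form: [gripper, tx, ty, tz, twist, gripper, tx, ty, tz, twist, ...]. A call has exactly 10 rows; each row shifts and turns the commanded pose from where the row before left it, along the tool's axes as they then stand; what a row does not reach is not made up. A row lasts 1/8 s, in which the tool goes at most 62.5 mm and 10.7 degrees, less where a joint would pass 70% of its speed; a pose out of reach is approached as far as the arm can. A call is refused whole if a number of a shift passes 62.5 or a number of a turn 0.188, either way. A call with a gripper value outside its range is refused whole. The fingers move at their own pace and stop on an object; "grip_force" is the grip in N (left out, the last holds). Time passes only in rows, so rows that do not move let the fingers close, or fill a call up. It gives the time, the measured TCP pose, the force, the opening and the grip force at its end, in the units of the state.
- robot.observe(): the state, without advancing time (a new reading comes with each control period).
- robot.get_image(name): name is "scene" or "top" or "wrist"; returns a dict with "image" (480x640x3 uint8, blue, green, red), "mtx" (3x3 intrinsics, pixels), "eye" and "rotation" of the camera in the world; the wrist camera has in their place "hand_eye" (4x4, takes a point from camera to tool coordinates, whose origin is the TCP and whose axes are the flange's). Camera axes: x right, y down, z forward; pixel columns grow to the right and rows downward; lengths in m; the calibration is good to about 2 mm. A picture is of the moment at which its call begins: read the wrist's pose just before it. There is no depth.
- robot.job_done(): hands the job in; it is judged then, once.
The state is a dict: "t": time; "joints": joint angles; "qd": joint speeds; "effort": joint torques, N m; "tool_pos": TCP position; "ee_rot": TCP orientation; "contact_force": force on the tool from outside, world axes, zero at the start; "moment": the same for the moment, N m; "finger_gap": opening from 0.0 (shut) to 1.0 (fully open); "grasp_force": force on a finger pad.
Only numpy, scipy, OpenCV 4.12 (cv2) and the standard library are available. Lean on these libraries where they do the work, as an engineer would, in place of code of your own. Each camera call takes 0.05 s, during which the arm holds its last target. There are 200 camera calls.

### The job

One of the three green gearboxes on the rail has worn gears. Working from the left box to the right one, rock each box's ball-knob lever to its left stop and then to its right stop to feel the play, leaning on each stop for a moment with about 8 N and never more than 15 N. Then mark the box with the big play: put the red collar over its lever, resting flat on the lever's shoulder, with that lever left leaning over to the right in its play, and leave the other tools on the bench where they lie.

Things in the scene. Friction and masses are not known exactly. Their poses are not given: they have to be found in the camera images.
- rail: slotted aluminium test rail fixed on the bench, 96 x 410 x 12 mm; origin at the centre of its underside, x across it (away from the robot), y along it (to the robot's left), z up. It may stand turned up to 0.3 rad about z. The levers rock along its y axis
- bay_left (a point): the left one of the three places on the rail's top face, 130 mm along the rail's y; a gearbox is bolted at each
- bay_middle (a point): the middle one of the three places on the rail's top face, 0 mm along the rail's y; a gearbox is bolted at each
- bay_right (a point): the right one of the three places on the rail's top face, -130 mm along the rail's y; a gearbox is bolted at each
- knob_a (a point): centre of the black swivel ball knob (revolves about the rail's x), 20 mm across, on top of the upright test lever of gearbox a, one of three like-looking green worm gearboxes bolted to the rail (72 x 62 mm, 52 mm high; the letter says nothing of place or condition). Knob 125 mm above the gearbox's underside, 85 mm above the lever's pivot. Below the ball a round stem 13 mm across runs 33 mm down to the shoulder
- seat_a (a point): on the lever's axis of gearbox a: where the collar's centre is when the collar rests on the lever's shoulder, a round steel disc 42 mm across and 5 mm thick whose top is 85 mm above the gearbox's underside (13 mm below this point, 40 mm below the knob's centre)
- hub_a (a joint): turn (rad) of the lever's hub of gearbox a within the play of its gears, 0 in mid-play, + with the knob to the left (rail's +y). It moves only within the play, with a drag of about 1.4 N at the knob. A sound box has about 0.02 rad (2 mm at the knob) each way, the worn one about 0.08 rad (7 mm at the knob) each way. It stays where it is left, but a collar pressed hard on the shoulder can push it upright
- blade_a (a joint): bending (rad) of the lever's spring blade of gearbox a, + to the left; it adds to the hub's turn. 0.0043 rad (0.36 mm at the knob) for each N of side force at the knob: 3 N is 0.0128, 8 N 0.034, 15 N 0.064
- knob_b (a point): centre of the black swivel ball knob (revolves about the rail's x), 20 mm across, on top of the upright test lever of gearbox b, one of three like-looking green worm gearboxes bolted to the rail (72 x 62 mm, 52 mm high; the letter says nothing of place or condition). Knob 125 mm above the gearbox's underside, 85 mm above the lever's pivot. Below the ball a round stem 13 mm across runs 33 mm down to the shoulder
- seat_b (a point): on the lever's axis of gearbox b: where the collar's centre is when the collar rests on the lever's shoulder, a round steel disc 42 mm across and 5 mm thick whose top is 85 mm above the gearbox's underside (13 mm below this point, 40 mm below the knob's centre)
- hub_b (a joint): turn (rad) of the lever's hub of gearbox b within the play of its gears, 0 in mid-play, + with the knob to the left (rail's +y). It moves only within the play, with a drag of about 1.4 N at the knob. A sound box has about 0.02 rad (2 mm at the knob) each way, the worn one about 0.08 rad (7 mm at the knob) each way. It stays where it is left, but a collar pressed hard on the shoulder can push it upright
- blade_b (a joint): bending (rad) of the lever's spring blade of gearbox b, + to the left; it adds to the hub's turn. 0.0043 rad (0.36 mm at the knob) for each N of side force at the knob: 3 N is 0.0128, 8 N 0.034, 15 N 0.064
- knob_c (a point): centre of the black swivel ball knob (revolves about the rail's x), 20 mm across, on top of the upright test lever of gearbox c, one of three like-looking green worm gearboxes bolted to the rail (72 x 62 mm, 52 mm high; the letter says nothing of place or condition). Knob 125 mm above the gearbox's underside, 85 mm above the lever's pivot. Below the ball a round stem 13 mm across runs 33 mm down to the shoulder
- seat_c (a point): on the lever's axis of gearbox c: where the collar's centre is when the collar rests on the lever's shoulder, a round steel disc 42 mm across and 5 mm thick whose top is 85 mm above the gearbox's underside (13 mm below this point, 40 mm below the knob's centre)
- hub_c (a joint): turn (rad) of the lever's hub of gearbox c within the play of its gears, 0 in mid-play, + with the knob to the left (rail's +y). It moves only within the play, with a drag of about 1.4 N at the knob. A sound box has about 0.02 rad (2 mm at the knob) each way, the worn one about 0.08 rad (7 mm at the knob) each way. It stays where it is left, but a collar pressed hard on the shoulder can push it upright
- blade_c (a joint): bending (rad) of the lever's spring blade of gearbox c, + to the left; it adds to the hub's turn. 0.0043 rad (0.36 mm at the knob) for each N of side force at the knob: 3 N is 0.0128, 8 N 0.034, 15 N 0.064
- collar_centre (a point): centre of the loose red plastic reject collar, a plain ring 52 mm outside, 34 mm bore, 26 mm high, 40 g, lying flat on the bench (bore upright); this point is half-way up, 13 mm above its underside
- pliers: red-handled pliers, about 202x64x15 mm, loose bystander lying on the bench; origin at about the middle of its underside
- marker: black marker pen, 132x16x16 mm, loose bystander lying on the bench; origin at about the middle of its underside
- caliper: steel caliper, about 77x228x9 mm, loose bystander lying on the bench; origin at about the middle of its underside
- tape_roll: roll of masking tape, 84 mm across, 19 mm high, loose bystander lying on the bench; origin at about the middle of its underside
- collar: the same red collar; origin at the centre of its underside, z along its bore
There are look-alikes about, which are no part of the job. There is more than one size of the collar; the job needs the smaller.

How it is judged:
By the outcome, as a careful person would: the job done as asked, in the order asked, and still so for the second after the job is handed in, with the robot touching nothing.
It also fails if it takes over 72 s, if anything falls off the work surface, if the arm or the gripper's body presses on something with over 40 N, if the wrist force passes 120 N, or if a joint passes its speed limit or range.

## Working session

There is one attempt and no reset: what is moved stays moved. The work goes in short steps, Python scripts to look and compute and a tool call to move; the robot and the scene stay as the last step left them, time stands still between calls to the robot, and variables do not carry over. Pictures are saved under pics/ and viewed, at most 10 in all, crops included, and the job is handed in when it is done.

Besides the shell and the picture viewer there is one more tool, called by a JSON object that holds its "op" and its "data", one argument or row to a line. apply_moves: Moves the arm, as the interface text tells. Its arguments: {"type":"object","properties":{"deltas":{"type":"array"},"grip_force":{"type":"number"}},"required":["deltas"]}

```bash
ls; mkdir -p pics
python3 - <<'E'
from rig import robot
import cv2, numpy as np, pickle
d={}
for n in("scene","top"):
    r=robot.get_image(n); cv2.imwrite(f"pics/{n}0.png",r["image"]); d[n]=r
    print(n,np.round(r["eye"],3).tolist(),np.round(r["rotation"],3).tolist(),r["mtx"].tolist() if hasattr(r["mtx"],'tolist') else r["mtx"])
pickle.dump(d,open("im0.pkl","wb"))
s=robot.observe(); print({k:np.round(v,3).tolist() for k,v in s.items()})
E
```

```text
pics
scene [-0.129, 0.558, 1.143] [[-0.695, -0.549, 0.464], [-0.719, 0.52, -0.462], [0.013, -0.654, -0.756]] [[476.91870579132524, 0.0, 322.21180289267363], [0.0, 476.91870579132524, 233.85342541990545], [0.0, 0.0, 1.0]]
top [0.429, -0.088, 1.593] [[0.007, -0.998, 0.056], [-1.0, -0.007, -0.006], [0.006, -0.056, -0.998]] [[599.4912773076597, 0.0, 310.918136711138], [0.0, 599.4912773076597, 247.9153818284453], [0.0, 0.0, 1.0]]
{'t': 0.1, 'joints': [1.157, 0.412, -0.013, 1.597, 0.006, 1.134, -0.082], 'qd': [-0.0, 0.0, -0.0, -0.002, 0.001, 0.0, 0.001], 'effort': [0.003, -60.183, 0.685, -30.009, 0.014, 0.006, 0.0], 'tool_pos': [0.212, -0.588, 0.25], 'ee_rot': [[0.941, 0.339, -0.001], [0.339, -0.941, 0.001], [-0.0, -0.001, -1.0]], 'contact_force': [-0.175, 0.158, 0.344], 'moment': [0.047, -0.012, 0.003], 'grasp_force': 0.0, 'finger_gap': 0.999}
```

View pics/top0.png

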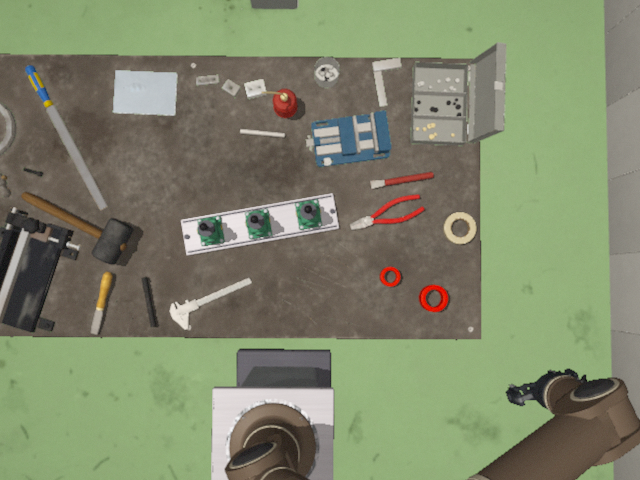

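View pics/scene0.png

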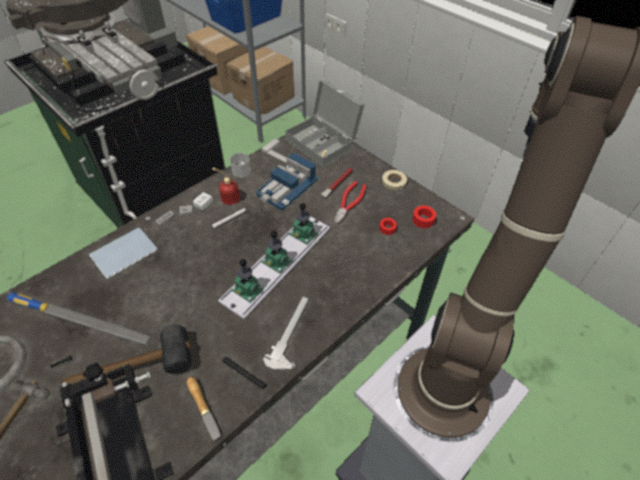

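Candidates: the small red ring is at top (390,277), the larger red ring at (434,298), and the masking tape at (460,228). By the description I choose the small one. The gearboxes, left to right, are at top (209,231), (258,222) and (308,211). Next I measure the positions and check the choice in a close crop.

```bash
cat > h.py <<'E'
import numpy as np, cv2, pickle
def ray(c,u,v):
    K=np.array(c["mtx"]);d=np.linalg.inv(K)@[u,v,1.];return np.array(c["eye"]),np.array(c["rotation"])@d
def onz(c,u,v,z):
    e,d=ray(c,u,v);return e+d*(z-e[2])/d[2]
def proj(c,p):
    q=np.array(c["mtx"])@(np.array(c["rotation"]).T@(np.array(p)-np.array(c["eye"])));return q[:2]/q[2]
def wristcam(r,s):
    T=np.eye(4);T[:3,:3]=s["ee_rot"];T[:3,3]=s["tool_pos"];W=T@np.array(r["hand_eye"])
    return dict(image=r["image"],mtx=r["mtx"],eye=W[:3,3],rotation=W[:3,:3])
E
python3 - <<'E'
from h import *
d=pickle.load(open("im0.pkl","rb"));c=d["top"];im=c["image"]
b,g,r=[im[...,i].astype(int) for i in range(3)]
red=((r>120)&(g<70)&(b<70)).astype(np.uint8)
n,l,st,ce=cv2.connectedComponentsWithStats(red)
for i in range(1,n):
    if st[i][4]>60: 
        x,y,w,h=st[i][:4];u,v=x+(w-1)/2,y+(h-1)/2
        p=onz(c,u,v,.02);print("red",st[i],np.round(p,3), "size mm",w*1573/599.5,h*1573/599.5)
m=((im.min(2)>120)).astype(np.uint8)[185:260,175:345]
m=cv2.morphologyEx(m,cv2.MORPH_CLOSE,np.ones((25,25)))
k,_=cv2.findContours(m,0,1);k=max(k,key=cv2.contourArea)
rc=cv2.minAreaRect(k);bx=cv2.boxPoints(rc)+[175,185]
P=np.array([onz(c,*q,.012) for q in bx]);print(np.round(P,3),"centre",P.mean(0).round(4))
e=[P[1]-P[0],P[2]-P[1]];e=max(e,key=np.linalg.norm);e=e*np.sign(e[1]);th=np.arctan2(-e[0],e[1]);print("yaw",th,[np.linalg.norm(P[1]-P[0]),np.linalg.norm(P[2]-P[1])])
C=P.mean(0);ry=np.array([-np.sin(th),np.cos(th),0])
for s in(.13,0,-.13):
    p=C+ry*s;p[2]=.137;print(s,p.round(4),"top",proj(c,p).round(1),"scene",proj(d["scene"],p).round(1))
a=cv2.resize(im[180:320,170:470],None,fx=2.6,fy=2.6,interpolation=cv2.INTER_CUBIC);cv2.imwrite("pics/crop1.png",a)
E
```

```text
red [273  89  22  28 272] [ 0.905 -0.022  0.02 ] size mm 57.72477064220183 73.46788990825688
red [385 172  48  13 225] [ 0.705 -0.355  0.02 ] size mm 125.94495412844037 34.11009174311926
red [371 195  49  23 231] [ 0.63  -0.319  0.02 ] size mm 128.56880733944953 60.34862385321101
red [374 207  51  17 248] [ 0.606 -0.33   0.02 ] size mm 133.8165137614679 44.60550458715596
red [380 266  21  21 231] [ 0.445 -0.306  0.02 ] size mm 55.10091743119266 55.10091743119266
red [419 285  29  27 458] [ 0.388 -0.418  0.02 ] size mm 76.09174311926606 70.8440366972477
[[ 0.588  0.288  0.012]
 [ 0.71  -0.178  0.012]
 [ 0.571 -0.214  0.012]
 [ 0.45   0.25   0.012]] centre [0.5794 0.0365 0.012 ]
yaw 0.25653811197591975 [np.float64(0.4820772252341902), np.float64(0.14379215313298352)]
0.13 [0.5464 0.1623 0.137 ] top [204.5 232.4] scene [247.1 264.9]
0 [0.5794 0.0365 0.137 ] top [256.4 219.3] scene [275.4 233.2]
-0.13 [ 0.6124 -0.0892  0.137 ] top [308.  206.3] scene [300.8 204.9]
```

View pics/crop1.png

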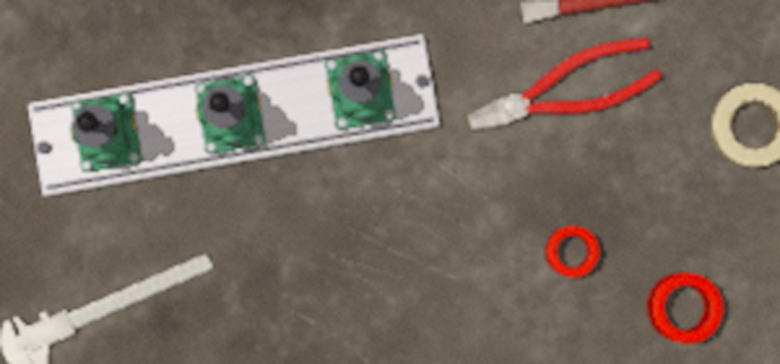

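The crop shows the small red ring at crop (574,251), which is top (390.5,276.5). It is about 52 mm across, so it is the collar; the larger ring at crop (687,307) is about 73 mm. The knobs are at crop (88,122), (220,102) and (359,76), and the rail corners at (29,103), (423,35), (439,124) and (45,194).

Run:
```python
from h import *
c=pickle.load(open("im0.pkl","rb"))["top"]
f=lambda q:(np.array(q)+.5)/2.6-.5+[170,180]
P=np.array([onz(c,*f(q),.012) for q in [(29,103),(423,35),(439,124),(45,194)]])
C=P.mean(0);e=(P[0]+P[3]-P[1]-P[2])/2;th=np.arctan2(-e[0],e[1]);print("rail",C.round(4),th.round(4),np.linalg.norm(e),np.linalg.norm(P[0]-P[3]))
ry=np.array([-np.sin(th),np.cos(th),0])
for s,q in zip((.13,0,-.13),[(88,122),(220,102),(359,76)]):
    k=onz(c,*f(q),.140);d=k-C;print((C+ry*s).round(4),"knob",k.round(4),"along",(d@ry).round(4)-s,"across",(d@[np.cos(th),np.sin(th),0]).round(4))
print(onz(c,390,276,.02).round(4))
```

```text
rail [0.5814 0.0379 0.012 ] 0.1818 0.40671084100280347 0.09428195594348869
[0.5579 0.1658 0.012 ] knob [0.5604 0.1643 0.14  ] along -0.001799999999999996 across 0.0022
[0.5814 0.0379 0.012 ] knob [0.5801 0.0413 0.14  ] along 0.0036 across -0.0007
[ 0.6049 -0.09    0.012 ] knob [ 0.6056 -0.0886  0.14  ] along 0.0012000000000000066 across 0.0009
[ 0.4449 -0.3057  0.02  ]
```

{"op": "apply_moves", "data": {
  "deltas": [0,30,-40,0,0.163,0,32,-45,0,0,0,32,-45,0,0,0,32,-45,0,0,0,32,-45,0,0,0,32,-45,0,0,0,32,-45,0,0,0,32,-45,0,0,0,32,-45,0,0,0,32,-45,0,0],
  "grip_force": 20
}}

```text
t: 1.35
tool_pos: [0.4364, -0.088, 0.2503]
ee_rot: [[0.983, 0.182, 0.0], [0.182, -0.983, -0.0], [0.0, 0.0, -1.0]]
contact_force: [1.6, -1.8, 0.2]
finger_gap: 0.499
grasp_force: 0.0
```

{"op": "apply_moves", "data": {
  "deltas": [0,33,-45,0,0,0,33,-45,0,0,0,33,-45,0,0,0,33,-45,0,0,0,33,-45,0,0,0,0,0,10,0,0,0,0,10,0,0,0,0,0,0,0,0,0,0,0,0,0,0,0,0]
}}

```text
t: 2.6
tool_pos: [0.5576, 0.161, 0.2309]
ee_rot: [[0.984, 0.181, 0.001], [0.181, -0.984, -0.0], [0.001, 0.0, -1.0]]
contact_force: [0.0, -0.4, 0.4]
finger_gap: 0.5
grasp_force: 0.0
```

Run:
```python
from rig import robot
from h import *
s=robot.observe();r=robot.get_image("wrist");c=wristcam(r,s)
pickle.dump(c,open("w1.pkl","wb"));cv2.imwrite("pics/w1.png",r["image"])
print(s["t"],s["tool_pos"],np.round(r["hand_eye"],3).tolist(),np.round(r["mtx"],1).tolist())
for p in[(.559,.165,.137),(.5814,.0379,.137)]:print(proj(c,p))
```

```text
2.6 [0.55764504 0.16098944 0.23087238] [[0.001, -0.951, -0.309, 0.079], [1.0, 0.001, 0.001, 0.002], [-0.0, -0.309, 0.951, -0.125], [0.0, 0.0, 0.0, 1.0]] [[367.9, 0.0, 318.5], [0.0, 367.9, 237.6], [0.0, 0.0, 1.0]]
[309.88107327 247.04267004]
[514.52800775 248.60584944]
```

View pics/w1.png

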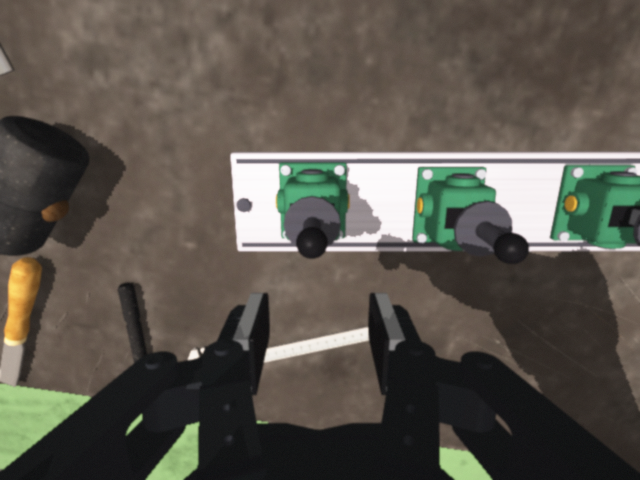

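The left knob is at wrist (312,242) and the middle knob at (511,247). The fingers are centred at about column 318, so I shift slightly, descend and grip the left knob.

{"op": "apply_moves", "data": {
  "deltas": [0,4,-2.7,20,0,0,0,0,40,0,0,0,0,28,0,0,0,0,8,0,0.3,0,0,0,0,0.4,0,0,0,0,0.48,0,0,0,0,0.55,0,0,0,0,0.65,0,0,0,0,0.65,0,0,0,0]
}}

```text
t: 3.9
tool_pos: [0.5615, 0.1654, 0.1352]
ee_rot: [[0.983, 0.182, 0.002], [0.182, -0.983, 0.001], [0.002, -0.0, -1.0]]
contact_force: [-1.3, 1.4, 6.3]
finger_gap: 0.213
grasp_force: 19.4
```

{"op": "apply_moves", "data": {
  "deltas": [0.65,0,-1,0,0,0.65,0,-1,0,0,0.65,0,-1,0,0,0.65,0,-1,0,0,0.65,0,0,0,0,0.65,0,0,0,0,0.65,0,0,0,0,0.65,0,0,0,0,0.65,0,0,0,0,0.65,0,0,0,0]
}}

```text
t: 5.15
tool_pos: [0.5609, 0.1686, 0.1352]
ee_rot: [[0.983, 0.181, 0.002], [0.181, -0.983, -0.0], [0.002, 0.001, -1.0]]
contact_force: [0.1, -1.9, 7.5]
finger_gap: 0.215
grasp_force: 19.5
```

{"op": "apply_moves", "data": {
  "deltas": [0.65,0,-1,0,0,0.65,0,-1,0,0,0.65,0,0,0,0,0.65,0,0,0,0,0.65,0,0,0,0,0.65,0,0,0,0,0.65,0,0,0,0,0.65,0,0,0,0,0.65,0,0,0,0,0.65,0,0,0,0]
}}

```text
t: 6.4
tool_pos: [0.5605, 0.1707, 0.1352]
ee_rot: [[0.983, 0.181, 0.002], [0.181, -0.983, -0.0], [0.002, 0.0, -1.0]]
contact_force: [0.9, -1.6, 6.5]
finger_gap: 0.214
grasp_force: 19.5
```

{"op": "apply_moves", "data": {
  "deltas": [0.65,0,-1,0,0,0.65,0,-1,0,0,0.65,0,-1,0,0,0.65,0,-1,0,0,0.65,0,0,0,0,0.65,0,0,0,0,0.65,0,0,0,0,0.65,0,0,0,0,0.65,0,0,0,0,0.65,0,0,0,0]
}}

```text
t: 7.65
tool_pos: [0.5597, 0.1746, 0.1349]
ee_rot: [[0.983, 0.181, 0.001], [0.181, -0.983, -0.0], [0.001, 0.0, -1.0]]
contact_force: [-0.2, -0.9, 6.5]
finger_gap: 0.218
grasp_force: 19.4
```

{"op": "apply_moves", "data": {
  "deltas": [0.65,0,-1,0,0,0.65,0,-1,0,0,0.65,0,0,0,0,0.65,0,0,0,0,0.65,0,0,0,0,0.65,0,0,0,0,0.65,0,0,0,0,0.65,0,0,0,0,0.65,0,0,0,0,0.65,0,0,0,0]
}}

```text
t: 8.9
tool_pos: [0.5595, 0.1755, 0.1348]
ee_rot: [[0.984, 0.181, 0.001], [0.181, -0.984, -0.001], [0.001, 0.002, -1.0]]
contact_force: [0.7, -3.4, 6.1]
finger_gap: 0.218
grasp_force: 19.5
```

{"op": "apply_moves", "data": {
  "deltas": [0.65,0,-1,0,0,0.65,0,-1,0,0,0.65,0,0,0,0,0.65,0,0,0,0,0.65,0,0,0,0,0.65,0,0,0,0,0.65,0,0,0,0,0.65,0,0,0,0,0.65,0,0,0,0,0.65,0,0,0,0]
}}

```text
t: 10.15
tool_pos: [0.5593, 0.1765, 0.1347]
ee_rot: [[0.984, 0.18, 0.001], [0.18, -0.984, -0.003], [0.001, 0.003, -1.0]]
contact_force: [1.3, -6.2, 6.1]
finger_gap: 0.212
grasp_force: 19.6
```

{"op": "apply_moves", "data": {
  "deltas": [0.65,0,-1.2,0,0,0.65,0,0,0,0,0.65,0,0,0,0,0.65,0,0,0,0,0.65,0,0,0,0,0.65,0,0,0,0,0.65,0,0,0,0,0.65,0,0,0,0,0.65,0,0,0,0,0.65,0,0,0,0]
}}

```text
t: 11.4
tool_pos: [0.5592, 0.1771, 0.1347]
ee_rot: [[0.984, 0.179, 0.001], [0.179, -0.984, -0.003], [0.001, 0.004, -1.0]]
contact_force: [1.3, -6.9, 6.8]
finger_gap: 0.214
grasp_force: 19.6
```

{"op": "apply_moves", "data": {
  "deltas": [0.65,0,-0.7,0,0,0.65,0,0,0,0,0.65,0,0,0,0,0.65,0,0,0,0,0.65,0,3,0,0,0.65,0,3,0,0,0.65,0,3,0,0,0.65,0,3,0,0,0.65,0,3,0,0,0.65,0,3,0,0]
}}

```text
t: 12.65
tool_pos: [0.5617, 0.1637, 0.1352]
ee_rot: [[0.983, 0.182, 0.002], [0.182, -0.983, 0.001], [0.002, -0.001, -1.0]]
contact_force: [0.5, 1.3, 6.3]
finger_gap: 0.216
grasp_force: 19.6
```

{"op": "apply_moves", "data": {
  "deltas": [0.65,0,2,0,0,0.65,0,2,0,0,0.65,0,1,0,0,0.65,0,0,0,0,0.65,0,0,0,0,0.65,0,0,0,0,0.65,0,0,0,0,0.65,0,0,0,0,0.65,0,0,0,0,0.65,0,0,0,0]
}}

```text
t: 13.9
tool_pos: [0.5625, 0.1593, 0.1349]
ee_rot: [[0.983, 0.183, 0.001], [0.183, -0.983, 0.002], [0.001, -0.001, -1.0]]
contact_force: [-0.8, 3.3, 5.9]
finger_gap: 0.218
grasp_force: 19.6
```

{"op": "apply_moves", "data": {
  "deltas": [0.65,0,1.5,0,0,0.65,0,1.7,0,0,0.65,0,0,0,0,0.65,0,0,0,0,0.65,0,0,0,0,0.65,0,0,0,0,0.65,0,0,0,0,0.65,0,0,0,0,0.65,0,0,0,0,0.65,0,0,0,0]
}}

```text
t: 15.15
tool_pos: [0.5627, 0.1575, 0.1347]
ee_rot: [[0.983, 0.184, 0.001], [0.184, -0.983, 0.003], [0.001, -0.003, -1.0]]
contact_force: [0.1, 7.4, 4.0]
finger_gap: 0.215
grasp_force: 19.7
```

{"op": "apply_moves", "data": {
  "deltas": [0.65,0,0.5,0,0,0.65,0,0,0,0,0.65,0,-2.5,0,0,0.65,0,-2.5,0,0,0.65,0,-1,0,0,0.65,0,0,0,0,0.3,0,0,0,0,0,0,0,0,0,0,0,0,0,0,0,0,0,-15,0]
}}

```text
t: 16.4
tool_pos: [0.5609, 0.1599, 0.1486]
ee_rot: [[0.983, 0.182, -0.003], [0.182, -0.983, -0.001], [-0.003, 0.0, -1.0]]
contact_force: [0.0, -0.4, 0.2]
finger_gap: 0.495
grasp_force: 0.0
```

{"op": "apply_moves", "data": {
  "deltas": [0,0,0,-40,0,0,0,40,0,0,0,-1,60,0,0,0,0,21.7,0,0,0,0,0,0,0,0,0,0,32,0,0.1,0,0,20.5,0,0.3,0,0,0,0,0.4,0,0,0,0,0.48,0,0,0,0]
}}

```text
t: 17.65
tool_pos: [0.5835, 0.0414, 0.1381]
ee_rot: [[0.983, 0.183, 0.002], [0.183, -0.983, 0.001], [0.002, -0.0, -1.0]]
contact_force: [-1.3, 1.2, -0.1]
finger_gap: 0.26
grasp_force: 0.7
```

{"op": "apply_moves", "data": {
  "deltas": [0.48,0,0,2,0,0.55,0,0,0,0,0.65,0,0,0,0,0.65,0,0,0,0,0.65,0,0,0,0,0.65,0,-1,0,0,0.65,0,-1,0,0,0.65,0,0,0,0,0.65,0,0,0,0,0.65,0,0,0,0]
}}

```text
t: 18.9
tool_pos: [0.5831, 0.0417, 0.1352]
ee_rot: [[0.983, 0.181, 0.001], [0.181, -0.983, -0.001], [0.001, 0.001, -1.0]]
contact_force: [1.3, 0.1, 4.4]
finger_gap: 0.214
grasp_force: 19.6
```

{"op": "apply_moves", "data": {
  "deltas": [0.65,0,-1,0,0,0.65,0,-1,0,0,0.65,0,-1,0,0,0.65,0,0,0,0,0.65,0,0,0,0,0.65,0,0,0,0,0.65,0,0,0,0,0.65,0,0,0,0,0.65,0,0,0,0,0.65,0,0,0,0]
}}

```text
t: 20.15
tool_pos: [0.5826, 0.0446, 0.1352]
ee_rot: [[0.983, 0.181, 0.001], [0.181, -0.983, -0.001], [0.001, 0.001, -1.0]]
contact_force: [2.2, -0.4, 6.3]
finger_gap: 0.213
grasp_force: 19.6
```

{"op": "apply_moves", "data": {
  "deltas": [0.65,0,-1,0,0,0.65,0,-1,0,0,0.65,0,0,0,0,0.65,0,0,0,0,0.65,0,0,0,0,0.65,0,0,0,0,0.65,0,0,0,0,0.65,0,0,0,0,0.65,0,0,0,0,0.65,0,0,0,0]
}}

```text
t: 21.4
tool_pos: [0.5824, 0.0455, 0.1352]
ee_rot: [[0.984, 0.18, 0.001], [0.18, -0.984, -0.002], [0.001, 0.002, -1.0]]
contact_force: [1.4, -2.5, 5.4]
finger_gap: 0.213
grasp_force: 19.6
```

{"op": "apply_moves", "data": {
  "deltas": [0.65,0,-1,0,0,0.65,0,-1,0,0,0.65,0,-1,0,0,0.65,0,-0.5,0,0,0.65,0,0,0,0,0.65,0,0,0,0,0.65,0,0,0,0,0.65,0,0,0,0,0.65,0,0,0,0,0.65,0,0,0,0]
}}

```text
t: 22.65
tool_pos: [0.582, 0.0472, 0.1351]
ee_rot: [[0.984, 0.179, 0.002], [0.179, -0.984, -0.004], [0.001, 0.004, -1.0]]
contact_force: [3.2, -7.5, 5.3]
finger_gap: 0.211
grasp_force: 19.7
```

{"op": "apply_moves", "data": {
  "deltas": [0.65,0,0,0,0,0.65,0,2,0,0,0.65,0,2,0,0,0.65,0,2,0,0,0.65,0,2,0,0,0.65,0,2,0,0,0.65,0,1,0,0,0.65,0,0,0,0,0.65,0,0,0,0,0.65,0,0,0,0]
}}

```text
t: 23.9
tool_pos: [0.5834, 0.0401, 0.1352]
ee_rot: [[0.983, 0.182, 0.001], [0.182, -0.983, 0.0], [0.001, -0.0, -1.0]]
contact_force: [1.2, 1.4, 5.2]
finger_gap: 0.211
grasp_force: 19.7
```

{"op": "apply_moves", "data": {
  "deltas": [0.65,0,1,0,0,0.65,0,1,0,0,0.65,0,0,0,0,0.65,0,0,0,0,0.65,0,0,0,0,0.65,0,0,0,0,0.65,0,0,0,0,0.65,0,0,0,0,0.65,0,0,0,0,0.65,0,0,0,0]
}}

```text
t: 25.15
tool_pos: [0.5836, 0.0391, 0.1351]
ee_rot: [[0.983, 0.182, 0.001], [0.182, -0.983, 0.001], [0.001, -0.001, -1.0]]
contact_force: [0.7, 3.6, 5.0]
finger_gap: 0.214
grasp_force: 19.7
```

{"op": "apply_moves", "data": {
  "deltas": [0.65,0,1,0,0,0.65,0,1,0,0,0.65,0,1,0,0,0.65,0,0.3,0,0,0.65,0,0,0,0,0.65,0,0,0,0,0.65,0,0,0,0,0.65,0,0,0,0,0.65,0,0,0,0,0.65,0,0,0,0]
}}

```text
t: 26.4
tool_pos: [0.5839, 0.0375, 0.1351]
ee_rot: [[0.983, 0.184, 0.0], [0.184, -0.983, 0.003], [0.001, -0.003, -1.0]]
contact_force: [0.1, 7.0, 4.3]
finger_gap: 0.215
grasp_force: 19.8
```

{"op": "apply_moves", "data": {
  "deltas": [0.65,0,0.8,0,0,0.65,0,0,0,0,0.65,0,0,0,0,0.65,0,-3,0,0,0.65,0,-2.7,0,0,0.65,0,0,0,0,0.3,0,0,0,0,0,0,0,0,0,0,0,0,0,0,0,0,0,-40,0]
}}

```text
t: 27.65
tool_pos: [0.5809, 0.0389, 0.1722]
ee_rot: [[0.983, 0.182, -0.007], [0.182, -0.983, -0.001], [-0.007, -0.001, -1.0]]
contact_force: [1.1, 0.7, -0.5]
finger_gap: 0.498
grasp_force: 0.0
```

{"op": "apply_moves", "data": {
  "deltas": [0,0,0,-14,0,0,0,45,0,0,0,0,60,0,0,0,0,25,0,0,0,0,0,0,0,0,0,0,32,0,0.1,0,0,22,0,0.3,0,0,0,0,0.4,0,0,0,0,0.48,0,0,0,0]
}}

```text
t: 28.9
tool_pos: [0.6074, -0.0878, 0.136]
ee_rot: [[0.983, 0.182, 0.002], [0.182, -0.983, -0.0], [0.002, 0.0, -1.0]]
contact_force: [0.1, 0.1, 0.7]
finger_gap: 0.26
grasp_force: 0.0
```

{"op": "apply_moves", "data": {
  "deltas": [0.5,0,0,1,0,0.55,0,0,0,0,0.65,0,0,0,0,0.65,0,0,0,0,0.65,0,0,0,0,0.65,0,-1,0,0,0.65,0,-1,0,0,0.65,0,-1,0,0,0.65,0,0,0,0,0.65,0,0,0,0]
}}

```text
t: 30.15
tool_pos: [0.6068, -0.0866, 0.1344]
ee_rot: [[0.984, 0.181, 0.002], [0.181, -0.984, -0.001], [0.001, 0.002, -1.0]]
contact_force: [0.4, -3.1, 4.5]
finger_gap: 0.211
grasp_force: 19.5
```

{"op": "apply_moves", "data": {
  "deltas": [0.65,0,-1,0,0,0.65,0,-1,0,0,0.65,0,-1,0,0,0.65,0,0,0,0,0.65,0,0,0,0,0.65,0,0,0,0,0.65,0,0,0,0,0.65,0,0,0,0,0.65,0,0,0,0,0.65,0,0,0,0]
}}

```text
t: 31.4
tool_pos: [0.6064, -0.0851, 0.1343]
ee_rot: [[0.984, 0.18, 0.002], [0.18, -0.984, -0.003], [0.001, 0.003, -1.0]]
contact_force: [2.1, -7.0, 5.2]
finger_gap: 0.215
grasp_force: 19.6
```

{"op": "apply_moves", "data": {
  "deltas": [0.65,0,-0.5,0,0,0.65,0,0,0,0,0.65,0,0,0,0,0.65,0,2.5,0,0,0.65,0,2.5,0,0,0.65,0,2.5,0,0,0.65,0,2.5,0,0,0.65,0,2,0,0,0.65,0,0,0,0,0.65,0,0,0,0]
}}

```text
t: 32.65
tool_pos: [0.6079, -0.0922, 0.1343]
ee_rot: [[0.983, 0.183, 0.001], [0.183, -0.983, 0.001], [0.001, -0.001, -1.0]]
contact_force: [-1.2, 3.3, 6.7]
finger_gap: 0.216
grasp_force: 19.7
```

Force is about 3.5 N, already at the stop after a short travel, so this box is sound. I lean on it to 8 N.

{"op": "apply_moves", "data": {
  "deltas": [0.65,0,1,0,0,0.65,0,1,0,0,0.65,0,1,0,0,0.65,0,0,0,0,0.65,0,0,0,0,0.65,0,0,0,0,0.65,0,0,0,0,0.65,0,0,0,0,0.65,0,0,0,0,0.65,0,0,0,0]
}}

```text
t: 33.9
tool_pos: [0.6082, -0.0936, 0.1343]
ee_rot: [[0.983, 0.184, 0.0], [0.184, -0.983, 0.003], [0.001, -0.003, -1.0]]
contact_force: [-1.8, 5.8, 6.5]
finger_gap: 0.215
grasp_force: 19.8
```

{"op": "apply_moves", "data": {
  "deltas": [0.65,0,1.3,0,0,0.65,0,0,0,0,0.65,0,0,0,0,0.65,0,0,0,0,0.65,0,-2.8,0,0,0.65,0,-2.8,0,0,0.3,0,0,0,0,0,0,0,0,0,0,0,0,0,0,-0.6,0,0,-50,0]
}}

```text
t: 35.15
tool_pos: [0.6048, -0.0926, 0.1804]
ee_rot: [[0.983, 0.182, -0.008], [0.182, -0.983, 0.001], [-0.008, -0.003, -1.0]]
contact_force: [0.2, 0.0, 1.0]
finger_gap: 0.701
grasp_force: 0.0
```

{"op": "apply_moves", "data": {
  "deltas": [-1,-39,36,0,0,-1,-39,36,0,0,-1,-39,36,0,0,-1,-39,36,0,0,-1,-40,36,0,0,-1,0,0,20,0,-1,0,0,10,0,-1,0,0,0,0,-1,0,0,0,0,-1,0,0,0,0]
}}

```text
t: 36.4
tool_pos: [0.4481, -0.3047, 0.1543]
ee_rot: [[0.983, 0.183, 0.001], [0.183, -0.983, -0.0], [0.001, 0.001, -1.0]]
contact_force: [-1.0, -0.2, 0.1]
finger_gap: 1.0
grasp_force: 0.0
```

Run:
```python
from rig import robot
from h import *
s=robot.observe();r=robot.get_image("wrist");c=wristcam(r,s);im=r["image"]
cv2.imwrite("pics/w2.png",im);pickle.dump(c,open("w2.pkl","wb"))
b,g,R=[im[...,i].astype(int) for i in range(3)]
n,l,st,ce=cv2.connectedComponentsWithStats(((R>100)&(g<70)&(b<70)).astype(np.uint8))
R_=np.array(s["ee_rot"])
for i in range(1,n):
    if st[i][4]>800:
        k=cv2.findContours((l==i).astype(np.uint8),0,1)[0][0][:,0]
        # outer silhouette: fit circle of radius 26mm on upper/lower faces by projection
        P=np.array([onz(c,*q,.013) for q in k]);(x,y),rad=cv2.minEnclosingCircle((P[:,:2]*1e3).astype(np.float32))
        d=np.array([x/1e3,y/1e3,.013])-s["tool_pos"];print(st[i],x,y,rad,"tool mm",(R_.T@d*1e3).round(1))
print(s["t"],s["tool_pos"])
```

```text
[ 287    0  209   31 4095] 603.255859375 -323.81951904296875 65.38294982910156 tool mm [149.   47.1 141.4]
[ 283  196   72   75 3072] 444.12872314453125 -306.8782653808594 29.562217712402344 tool mm [ -4.4   1.4 141.3]
[ 396  277  101   96 4210] 386.4552307128906 -424.8937683105469 46.73296356201172 tool mm [-82.7 106.8 141.3]
36.4 [ 0.44808148 -0.3046822   0.15430318]
```

View pics/w2.png

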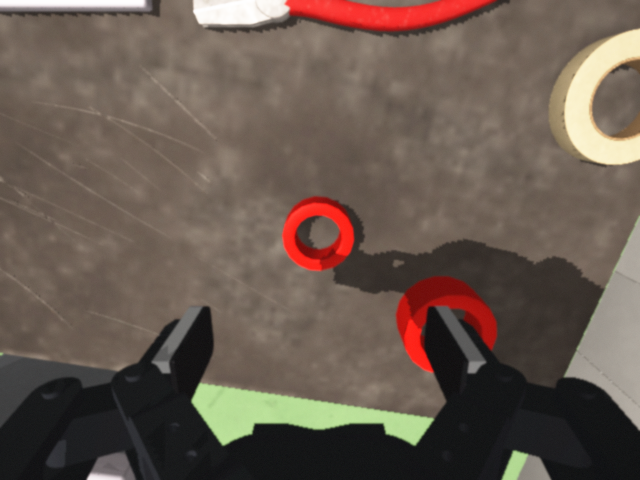

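{"op": "apply_moves", "data": {
  "deltas": [-1,-4,1.4,50,0,-1,0,0,55,0,-1,0,0,24,0,-1,0,0,0,0,-0.5,0,0,0,0,0,0,0,0,0,0.2,0,0,0,0,0.2,0,0,0,0,0.2,0,0,0,0,0.2,0,0,0,0],
  "grip_force": 25
}}

```text
t: 37.7
tool_pos: [0.4448, -0.3077, 0.0267]
ee_rot: [[0.983, 0.182, 0.002], [0.182, -0.983, -0.002], [0.002, 0.002, -1.0]]
contact_force: [-0.0, 0.8, 5.2]
finger_gap: 0.596
grasp_force: 25.2
```

The collar is gripped; the view showed it at wrist (319,233), with the large ring left aside at (447,325). Next I lift and carry it to a hover 40 mm short of the left lever.

{"op": "apply_moves", "data": {
  "deltas": [0.2,0,0,-60,0,0.2,0,0,-60,0,0.2,0,0,-60,0,0.2,18,-49,0,0,0.2,18,-49,0,0,0.2,18,-49,0,0,0.2,18,-49,0,0,0.2,18,-49,0,0,0.2,18,-49,0,0,0.2,18,-49,0,0]
}}

```text
t: 38.95
tool_pos: [0.5056, 0.0545, 0.2061]
ee_rot: [[0.983, 0.181, 0.002], [0.181, -0.983, -0.001], [0.002, 0.001, -1.0]]
contact_force: [1.2, -0.3, 0.1]
finger_gap: 0.594
grasp_force: 26.7
```

{"op": "apply_moves", "data": {
  "deltas": [0.2,18,-49,0,0,0.2,15,-50,0,0,0.2,0,0,0,0,0.2,0,0,0,0,0.2,0,0,0,0,0.2,0,0,0,0,0.2,0,0,0,0,0.2,0,0,0,0,0.2,0,0,0,0,0.2,0,0,0,0]
}}

```text
t: 40.2
tool_pos: [0.5197, 0.1564, 0.2048]
ee_rot: [[0.983, 0.182, -0.0], [0.182, -0.983, 0.0], [-0.0, -0.0, -1.0]]
contact_force: [1.9, 0.5, -0.9]
finger_gap: 0.596
grasp_force: 26.7
```

Run:
```python
from rig import robot
from h import *
s=robot.observe();r=robot.get_image("wrist");c=wristcam(r,s);im=r["image"]
cv2.imwrite("pics/w3.png",im);pickle.dump((c,s),open("w3.pkl","wb"))
print(s["t"],s["tool_pos"],s["contact_force"],s["finger_gap"])
for p in[(.5624,.1577,.137),(.560,.163,.097)]:print(proj(c,p))
```

```text
40.2 [0.5197325  0.15643823 0.2047678 ] [ 1.8838431   0.4842519  -0.87573114] 0.595775521235504
[327.71575395 191.75747428]
[317.2404788  181.86659214]
```

View pics/w3.png

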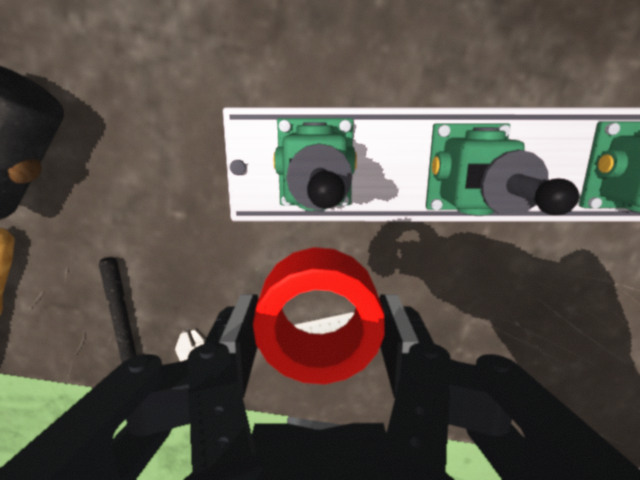

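Knob at wrist (325,188), shoulder disc centred at about (319.5,175), and the held collar's top face centred at about (319,326).

Run:
```python
from h import *
c,s=pickle.load(open("w3.pkl","rb"));R=np.array(s["ee_rot"]);t=s["tool_pos"]
for n,q,z in[("knob",(325,188),.137),("disc",(319.5,175),.097),("collar",(319,326),t[2]-.0007)]:
    p=onz(c,*q,z);print(n,p.round(4),"tool mm",(R.T@(p-t)*1e3).round(1))
```

```text
knob [0.5641 0.1595 0.137 ] tool mm [44.2  5.1 67.8]
disc [0.5645 0.1624 0.097 ] tool mm [ 45.1   2.3 107.8]
collar [0.5225 0.1551 0.2041] tool mm [2.4 1.9 0.7]
```

{"op": "apply_moves", "data": {
  "deltas": [0.2,42.3,2,0,0,0.2,0,0,0,0,0.2,0,0,0,0,0.2,0,0,20,0,0.2,0,0,20,0,0.2,0,0,20,0,0.2,0,0,12,0,0.2,0,0,0,0,0.2,0,0,0,0,0.2,0,0,0,0]
}}

```text
t: 41.5
tool_pos: [0.5621, 0.1623, 0.1336]
ee_rot: [[0.983, 0.182, 0.001], [0.182, -0.983, 0.0], [0.001, -0.0, -1.0]]
contact_force: [-0.6, -0.7, 0.2]
finger_gap: 0.595
grasp_force: 26.7
```

{"op": "apply_moves", "data": {
  "deltas": [0.2,0,-0.7,3,0,0.2,0,0,2,0,0.2,0,0,1,0,0.2,0,0,1,0,0.2,0,0,0,0,0.2,0,0,0,0,0.2,0,0,0,0,0.2,0,0,0,0,0.2,0,0,0,0,0.2,0,0,0,0]
}}

```text
t: 42.75
tool_pos: [0.5616, 0.1628, 0.1258]
ee_rot: [[0.983, 0.182, 0.0], [0.182, -0.983, -0.0], [0.0, 0.0, -1.0]]
contact_force: [0.3, 0.6, -0.3]
finger_gap: 0.59
grasp_force: 26.7
```

{"op": "apply_moves", "data": {
  "deltas": [0.2,0,0,0.5,0,0.2,0,0,0.5,0,0.2,0,0,0,0,0.2,0,0,0,0,0.2,0,0,0,0,0.2,0,0,0,0,0.2,0,0,0,0,0.2,0,0,0,0,0.2,0,0,0,0,0.2,0,0,0,0]
}}

```text
t: 44.0
tool_pos: [0.5616, 0.1629, 0.1249]
ee_rot: [[0.983, 0.182, 0.0], [0.182, -0.983, 0.0], [0.0, -0.0, -1.0]]
contact_force: [0.1, 0.6, 3.1]
finger_gap: 0.598
grasp_force: 27.0
```

{"op": "apply_moves", "data": {
  "deltas": [0.2,0,0,-0.5,0,0.2,0,0,0,0,-0.25,0,0,0,0,-0.3,0,0,0,0,-0.4,0,0,0,0,-0.6,0,0,0,0,-0.8,0,0,0,0,-1,0,0,0,0,-1,0,0,0,0,-1,0,0,0,0]
}}

```text
t: 45.25
tool_pos: [0.5616, 0.1628, 0.1253]
ee_rot: [[0.983, 0.182, -0.0], [0.182, -0.983, 0.0], [-0.0, -0.0, -1.0]]
contact_force: [0.3, 0.2, 0.0]
finger_gap: 0.998
grasp_force: 0.0
```

{"op": "apply_moves", "data": {
  "deltas": [-1,0,0,-10,0,-1,0,0,-20,0,-1,0,0,-30,0,-1,0,0,-40,0,-1,-60,0,0,0,-1,-20,0,0,0,-1,0,0,0,0,-1,0,0,0,0,-1,0,0,0,0,-1,0,0,0,0]
}}

```text
t: 46.5
tool_pos: [0.4833, 0.1485, 0.2251]
ee_rot: [[0.983, 0.182, -0.001], [0.182, -0.983, 0.0], [-0.0, -0.0, -1.0]]
contact_force: [-1.5, -0.5, 0.9]
finger_gap: 0.999
grasp_force: 0.0
```

Run:
```python
from rig import robot
from h import *
s=robot.observe();r=robot.get_image("wrist");c=wristcam(r,s);im=r["image"]
t=robot.get_image("top");S=robot.get_image("scene")
u,v=map(int,proj(c,(.56,.163,.11)))
z=lambda i,u,v,h,f:cv2.resize(i[max(0,v-h):v+h,max(0,u-h):u+h],(f,f),interpolation=cv2.INTER_CUBIC)
us,vs=map(int,proj(S,(.56,.163,.11)));ut,vt=map(int,proj(t,(.56,.163,.11)))
cv2.imwrite("pics/fin.png",np.hstack([z(im,u,v,70,266),z(S["image"],us,vs,28,266),z(t["image"],ut,vt,28,266)]))
cv2.imwrite("pics/w4.png",im);pickle.dump((c,s),open("w4.pkl","wb"));print(s["t"],s["tool_pos"],(u,v))
```

```text
46.5 [0.48333593 0.14845818 0.22507298] (315, 119)
```

View pics/fin.png

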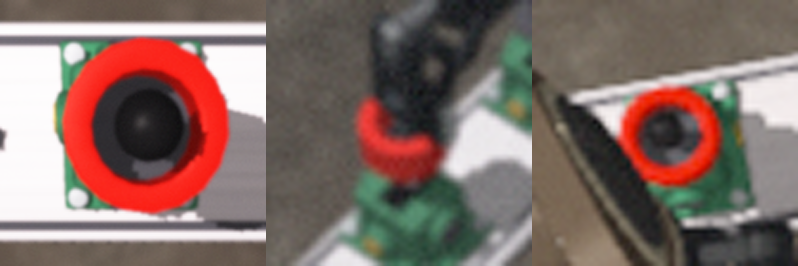

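View pics/w4.png

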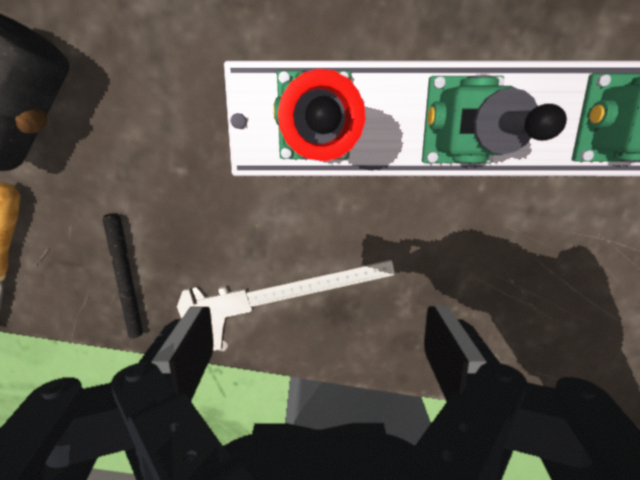

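Run:
```python
from h import *
c,s=pickle.load(open("w4.pkl","rb"));R=np.array(s["ee_rot"])
ry=np.array([-.1808,.9835,0]);C=np.array([.5814,.0379,0])
for n,q,z in[("knob",(325,114),.137),("collar top",(322,115),.123)]:
    p=onz(c,*q,z);print(n,p.round(4),((p-C)@ry-.13).round(4))
```

```text
knob [0.5642 0.1582 0.137 ] -0.0086
collar top [0.5635 0.1596 0.123 ] -0.0071
```

```bash
python3 -c "
from rig import robot
print(robot.job_done())"
```

```text
the job is handed in; nothing more can be done
None
```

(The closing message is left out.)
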